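Fit the guide collar and hold the leaf punch open

TASK

On the mounting table a leaf-disc punch is bolted down with its steel punch rod standing in its bore. Put the loose hubbed guide collar over the rod, hub up, seat it fully home in the round pocket on top of the punch and let go of it; then grip the rod above the collar and draw it straight up about 50 mm, so that its lower end is clear of the open throat but still well inside the bore, without dragging the collar up. Finish while still holding the rod there, still and upright, so a pressed-plant sheet could be slid underneath; leave the other things on the table alone.

Things in the scene. Friction and masses are not known exactly. Their poses are not given: they have to be found in the camera images.
- punch: Bench leaf-disc punch, painted grey, fixed to the table. Origin: centre of its underside on the table; z up along the bore. Base (die) plate 110 (x) by 130 (y) by 14 mm thick; on it two cheeks 60 (x) by 16 (y) mm, at y +-32 mm, carry a guide block 80 by 80 mm, from 54 to 104 mm above the table, with a round pocket in its top.
- pocket (a point): Centre of the floor of the round pocket (51 mm across, 8 mm deep) in the block's top, on the bore axis, 96 mm above the table. The block's top face is 8 mm above this point.
- bore_foot (a point): Centre of the bore's lower mouth, 54 mm above the table. The bore (16.4 mm across, vertical) runs from here up to the pocket floor. Below is the throat: a gap 40 mm high down to the base plate, 48 mm wide between the cheeks (y), open along x.
- rod: Loose plain steel rod, 15 mm diameter, 150 mm long, about 0.2 kg, with a 5 mm taper at its top. Origin: centre of its lower end; z along it to its top. At the start it stands in the bore, lower end on the base plate 14 mm above the table, top at 164 mm, 60 mm above the block. It slides freely and drops back if let go.
- rod_top (a point): Centre of the rod's upper end face, 150 mm along the rod from its origin.
- collar: Loose steel guide collar, about 0.15 kg, hub up on the table: flange 49 mm diameter, 8 mm thick; above it a hub 30 mm diameter, 26 mm tall; a 16.6 mm hole right through. Origin: centre of the flange's underside, z up through the hub. Seated, its origin is at the pocket floor, flange flush with the block, hub top 130 mm above the table; the rod stands 34 mm out of it.
- tape_roll: Bystander: cardboard ring 90 mm across with a 68 mm hole, 24 mm high, flat on the table; origin under its centre.
- flask: Bystander: green flask, 70 mm diameter, 210 mm high; origin under its centre.
- pen_cup: Bystander: white cup of pens, 80 mm across, 95 mm high, pens up to about 180 mm; origin under its centre.
- weight: Bystander: dark steel block 50 by 90 by 30 mm, 0.9 kg; origin under its centre.
There are look-alikes about, which are no part of the job. Of the things shaped like the collar, the steel one is meant. Leave any pink look-alike of the punch alone.

How it is judged (in metres and radians):
On the way, in this order (a step that is already met when the one before it is completed fails the run):
1. the collar is seated in the pocket over the rod and let go, with the rod still down (z of collar in the frame of pocket between -0.003 and 0.003 m and horizontal distance between collar and pocket below 0.004 m and angle between the z axis of collar and the z axis of punch, either way round below 0.05 rad and z of rod_top in the frame of collar above 0.03 m and contact force between the fingers and collar below 0.2 N and z of rod in the frame of punch below 0.03 m), for 0.2 s.
2. the rod is drawn up by the fingers, clear of the throat, the collar staying seated (z of collar in the frame of pocket between -0.003 and 0.003 m and horizontal distance between collar and pocket below 0.004 m and angle between the z axis of collar and the z axis of punch, either way round below 0.05 rad and z of rod_top in the frame of collar above 0.03 m and z of rod in the frame of punch above 0.055 m and contact force between the fingers and rod above 1 N), for 0.2 s.
At the end, for the whole second after the job is handed in: Rod gripped and still, lower end 55 to 78 mm above the table, within 0.06 rad and 4 mm of the bore axis; collar seated around it within 3 mm in height, 4 mm sideways, 0.05 rad; the arm touches neither collar nor punch (all of step 2 and z of rod in the frame of punch below 0.078 m and contact force between the arm and collar below 0.5 N and contact force between the arm and punch below 0.5 N and angle between the z axis of rod and the z axis of punch, either way round below 0.06 rad and horizontal distance between rod and punch below 0.004 m and linear speed of rod below 0.01 m/s); the arm keeps its last pose, push and grip.
It fails at once if the rod is pulled so far that less than about 10 mm of it is left in the block (z of rod in the frame of punch above 0.094 m).
It fails at once if the cardboard ring is moved more than 25 mm (distance of tape_roll from where it was at the start of the episode above 0.025 m).
It fails at once if the green flask is moved more than 25 mm (distance of flask from where it was at the start of the episode above 0.025 m).
It fails at once if the pen cup is moved more than 25 mm (distance of pen_cup from where it was at the start of the episode above 0.025 m).
It fails at once if the steel block is moved more than 25 mm (distance of weight from where it was at the start of the episode above 0.025 m).
It also fails if it takes over 58 s, if anything falls off the work surface, if the arm or the gripper's body presses on something with over 40 N, if the wrist force passes 120 N, or if a joint passes its speed limit or range.

ROBOT

A 7-joint arm with a two-finger parallel gripper is mounted at the origin on the work surface. World frame = base frame: x ahead of the robot, y to its left, z up, the work surface at z = 0. Lengths are in mm, angles in rad, forces in N, time in s.
With the tool pointing down it reaches from about 400 to 875 mm from the base axis. Payload 4.4 kg.
Tool frame: the origin (TCP) lies at the very end of the fingers, on their centre line; the grasp point (between the pads) lies 19 mm behind it; z points along the fingers, x is the direction in which the jaws open and shut, and the axes are right-handed (so a half turn about z gives the same grasp; the last joint's range is limited). The gripper opens to 85 mm and grips with 20 to 120 N. Pads are 22 mm wide; open, the fingers measure 114 mm over their backs; the gripper's body (76 mm by 85 mm) begins 54 mm behind the grasp point. The pads swing forward as they close: fully open they stand 13 mm farther back than shut.
Start: joints at [1.126, 0.628, 0.038, 1.517, -0.027, 0.996, -0.02], TCP at [240.402, -603.924, 231.313] pointing down, gripper open.
Joint ranges: [-3.06, 3.06], [-0.37, 2.12], [-1.25, 1.32], [0.18, 2.47], [-1.1, 4.24], [0.23, 1.98], [-2.94, 2.94]. Speed limits (rad/s): [2.57, 2.57, 3.14, 3.14, 3.14, 3.14, 3.14].

INTERFACE

Orientations are given as [roll, pitch, yaw] about the fixed x, y, z axes, in that order (R = Rz(yaw) Ry(pitch) Rx(roll)).
In Python, from cell import * gives the robot as it stands. The module is installed in compiled form; this text tells all that it offers.
- The arm moves only by the tool play_rows, never from a script. Its argument "targets" is a list of rows, each an object with "slide": the shift along the tool's x, y, z in mm, a list of three; "turn": the turn, a rotation vector about the tool's x, y, z in degrees, a list of three; "hand": the finger opening in mm, from 0 to 85.4. A call has 1 to 5 rows; each row shifts and turns the commanded pose from where the row before left it, along the tool's axes as they then stand; what a row does not reach is not made up. A row lasts 1/8 s, in which the tool goes at most 62.5 mm and 10.7 degrees, less where a joint would pass 70% of its speed; a pose out of reach is approached as far as the arm can. A call is refused whole if a number of a shift passes 62.5 or a number of a turn 10.7, either way. A call with a gripper value outside its range is refused whole. The fingers move at their own pace and stop on an object; the grip force is fixed at half the most. Time passes only in rows, so rows that do not move let the fingers close. It gives the time, the measured TCP pose, the force and the opening at its end, in the units of the state.
- read_state(): the state, without advancing time (a new reading comes with each control period).
- get_image(name): name is "scene" or "side" or "wrist"; returns (picture, depth): 480x640x3 uint8, blue, green, red; 480x640 float32, mm along the optical axis (not along the pixel's ray), 0 where there is no reading.
- calibration(name): a dict with "K" (3x3 intrinsics, pixels), "R" (3x3) and "t" (3): a world point X has camera coordinates R X + t. Camera axes: x right, y down, z forward; pixel columns grow to the right and rows downward; lengths in mm; the calibration is good to about 2 mm. A picture is of the moment at which its call begins: read the wrist's pose just before it. calibration takes no time and is no camera call; for the wrist camera it gives the pose at the moment of the call.
- finish_job(): hands the job in, once; it reports no verdict.
The state is a dict: "clock": time; "qpos": joint angles; "qd": joint speeds; "tau": joint torques, N m; "eef_pos": TCP position; "tool_rot": TCP orientation; "force": force on the tool from outside, world axes, zero at the start; "torque": the same for the moment, N m; "width": finger opening in mm.
Only numpy, scipy, OpenCV 4.12 (cv2) and the standard library are available. Lean on these libraries where they do the work, as an engineer would, in place of code of your own. Each camera call takes 0.05 s, during which the arm holds its last target.

## Working session

There is one attempt and no reset: what is moved stays moved. The work goes in short steps, Python scripts to look and compute and a tool call to move; the robot and the scene stay as the last step left them, time stands still between calls to the robot, and variables do not carry over. Pictures are saved under pics/ and viewed, and the job is handed in when it is done.

Besides the shell and the picture viewer there is one more tool, called by a JSON object that holds its "name" and its "arguments". play_rows: Moves the arm, as the interface text tells. Its arguments: {"type":"object","properties":{"targets":{"type":"array"}},"required":["targets"]}

```bash
mkdir -p pics; python3 - <<'E'
from cell import *
import cv2,numpy as np
s=read_state();print({k:np.round(v,3) for k,v in s.items()})
for n in ["scene","side","wrist"]:
    c=calibration(n)
    im,d=get_image(n);cv2.imwrite(f"pics/{n}0.png",im);np.savez(f"{n}0.npz",im=im,d=d,K=c["K"],R=c["R"],t=c["t"])
    print(n,np.round(c["K"],1).tolist(),np.round(-np.array(c["R"]).T@c["t"],1),np.round(c["R"],3).tolist())
E
```

```text
{'clock': np.float64(0.0), 'qpos': array([ 1.126,  0.629,  0.038,  1.518, -0.027,  0.996, -0.02 ]), 'qd': array([ 0.001, -0.002,  0.   ,  0.001, -0.001,  0.001,  0.001]), 'tau': array([-2.0000e-03, -5.6340e+01,  1.2250e+00, -1.9344e+01,  1.1000e-02,
        1.0000e-02, -0.0000e+00]), 'eef_pos': array([ 240.187, -603.339,  230.395]), 'tool_rot': array([ 3.142e+00,  2.000e-03, -1.192e+00]), 'force': array([0.331, 0.185, 0.08 ]), 'torque': array([-0.008,  0.022, -0.026]), 'width': np.float64(85.28)}
scene [[589.9, 0.0, 324.5], [0.0, 589.9, 235.2], [0.0, 0.0, 1.0]] [1386.3  131.1 1091.4] [[-0.149, 0.989, -0.015], [0.765, 0.105, -0.636], [-0.627, -0.106, -0.772]]
side [[475.6, 0.0, 319.3], [0.0, 475.6, 242.7], [0.0, 0.0, 1.0]] [-65.8 942.9 780.1] [[-0.811, -0.584, 0.018], [-0.305, 0.397, -0.866], [0.499, -0.708, -0.5]]
wrist [[365.6, 0.0, 312.3], [0.0, 365.6, 244.2], [0.0, 0.0, 1.0]] [ 306.3 -577.5  372.3] [[0.37, -0.929, -0.001], [-0.892, -0.355, 0.278], [-0.259, -0.102, -0.96]]
```

View pics/scene0.png

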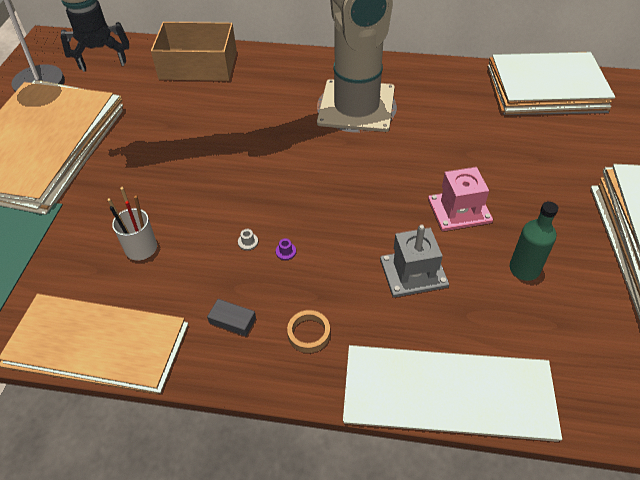

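View pics/side0.png

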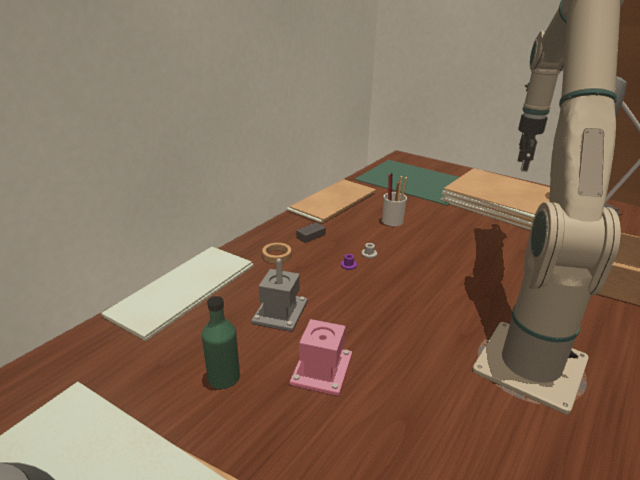

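View pics/wrist0.png

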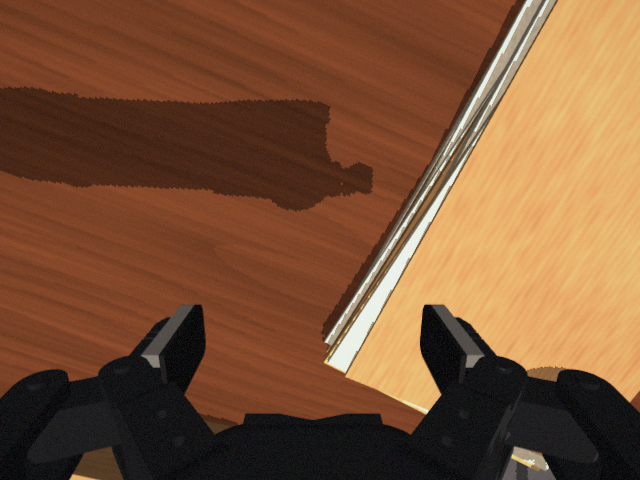

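The scene view shows the steel collar at about (248,239), with a purple look-alike at (286,249). The grey punch and its rod are at (416,260), and the pink look-alike is at (463,198). Next I'll enlarge these.

```bash
cat > h.py <<'E'
import numpy as np,cv2
from scipy.spatial.transform import Rotation as Rn
def load(n):
    z=np.load(n+".npz");return z
def px(z,u,v,h=None):
    K,R,t=z["K"],z["R"],z["t"]
    r=R.T@np.linalg.inv(K)@np.array([u,v,1.]);c=-R.T@t
    if h is None:
        d=z["d"][int(round(v)),int(round(u))];return c+r*d
    return c+r*(h-c[2])/r[2]
def proj(z,X):
    p=z["K"]@(z["R"]@np.asarray(X,float)+z["t"]);return p[:2]/p[2]
def snap(n,name):
    from cell import get_image,calibration
    c=calibration(n);im,d=get_image(n);cv2.imwrite(f"pics/{name}.png",im)
    np.savez(name+".npz",im=im,d=d,K=c["K"],R=c["R"],t=c["t"]);return load(name)
def crop(z,u,v,w,h,k,out):
    im=z["im"][v:v+h,u:u+w];cv2.imwrite(out,cv2.resize(im,None,fx=k,fy=k,interpolation=cv2.INTER_CUBIC))
E
python3 - <<'E'
from h import *
z=load("scene0")
crop(z,370,215,90,90,6,"pics/c1.png");crop(z,230,222,80,50,8,"pics/c2.png")
y=load("side0");crop(y,240,245,80,90,6,"pics/c3.png");crop(y,330,230,60,50,8,"pics/c4.png")
for u,v in[(421,227),(248,232),(285,241)]:print(px(z,u,v))
E
```

```text
[582.5469703  196.97121386 161.93365049]
[ 537.40773483 -194.75037811   27.91722716]
[ 552.81379538 -103.04361399   28.67319408]
```

View pics/c1.png

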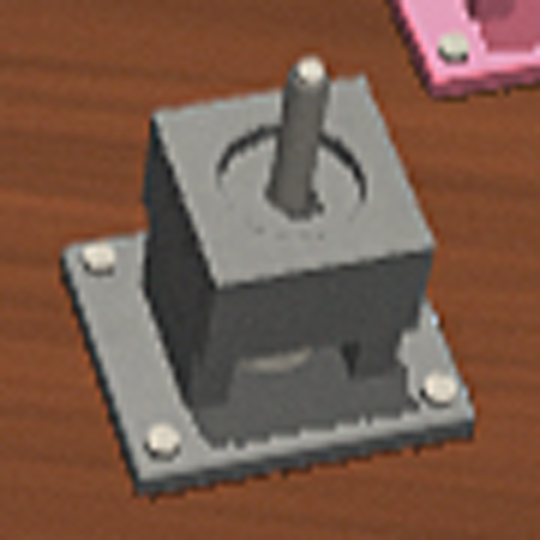

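View pics/c2.png

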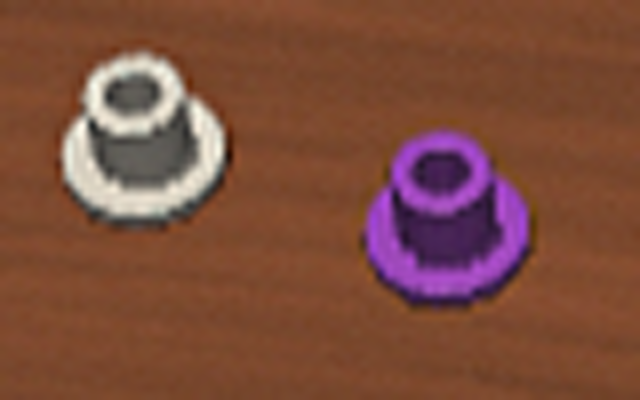

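View pics/c3.png

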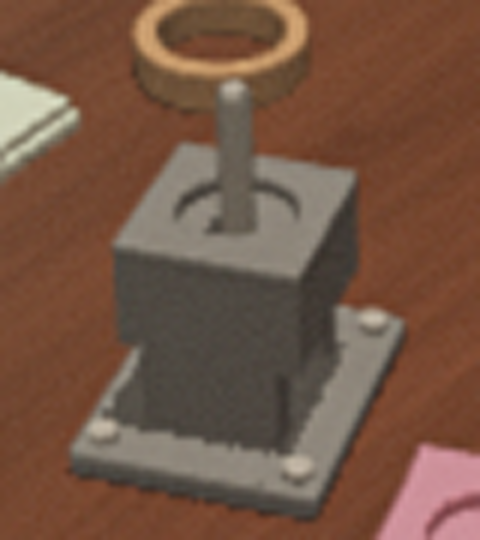

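View pics/c4.png

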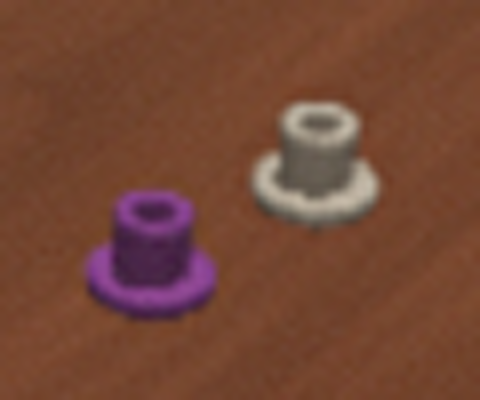

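```bash
python3 - <<'E'
from h import *
z=load("scene0");y=load("side0")
def S(x,y_,u0,v0,k): return u0+(x+.5)/k-.5, v0+(y_+.5)/k-.5
print("collar scene",px(z,*S(135,95,230,222,8),34), "side",px(y,*S(320,123,330,230,8),34))
print("purple scene",px(z,*S(441,171,230,222,8),34), "side",px(y,*S(154,210,330,230,8),34))
print("rod scene",px(z,*S(311,70,370,215,6),164),"side",px(y,*S(234,89,240,245,6),164))
c=[px(z,*S(a,b,370,215,6),104)[:2] for a,b in[(151,115),(363,77),(435,245),(215,285)]]
print("block scene",np.round(c,1).tolist(),np.mean(c,0))
for i in range(4):
  e=c[(i+1)%4]-c[i];print(np.linalg.norm(e),np.degrees(np.arctan2(e[1],e[0])))
c=[px(y,*S(a,b,240,245,6),104)[:2] for a,b in[(186,145),(356,173),(300,276),(116,245)]]
print("block side",np.round(c,1).tolist(),np.mean(c,0))
for i in range(4):
  e=c[(i+1)%4]-c[i];print(np.linalg.norm(e),np.degrees(np.arctan2(e[1],e[0])))
E
```

```text
collar scene [ 547.03068258 -195.50169051   34.        ] side [ 545.08868372 -196.74164304   34.        ]
purple scene [ 562.72091984 -101.48840046   34.        ] side [ 561.60783091 -102.62179863   34.        ]
rod scene [582.19059291 197.57776327 164.        ] side [579.32680114 197.79326514 164.        ]
block scene [[559.4, 145.7], [531.0, 220.7], [604.9, 248.4], [633.0, 173.4]] [582.07144486 197.08125127]
80.20307188897223 110.79001341774755
78.98313367692633 20.537398660543303
80.11743588676464 -69.47429152856905
78.61322200246536 -159.40075405567524
block side [[629.3, 172.6], [557.7, 145.4], [529.9, 217.8], [603.2, 246.4]] [580.04275881 195.55124921]
76.58373748858135 -159.1655652687128
77.59995344066185 111.01255017445341
78.64403249651555 21.283957580087836
78.2376795778675 -70.49606428398545
```

```bash
cat >> h.py <<'E'
def delta(X,yaw=None):
    "tool-frame slide to reach world TCP X, turn to level (deg)"
    from cell import read_state
    s=read_state();R=Rn.from_euler('xyz',s["tool_rot"]).as_matrix()
    d=R.T@(np.asarray(X)-s["eef_pos"])
    y=s["tool_rot"][2] if yaw is None else yaw
    Rt=Rn.from_euler('xyz',[np.pi,0,y]).as_matrix()
    rv=np.degrees(Rn.from_matrix(R.T@Rt).as_rotvec())
    print("t",s["clock"],"eef",np.round(s["eef_pos"],2),"rot",np.round(s["tool_rot"],4),"F",np.round(s["force"],1),"w",round(float(s["width"]),2))
    print(" slide",np.round(d,2),"turn",np.round(rv,2))
E
python3 - <<'E'
from h import *
z=load("wrist0")
R=Rn.from_euler('xyz',[np.pi,0,-1.192]).as_matrix()
T=np.array([240.2,-603.3,230.4])
for o in [(0,0,0),(0,0,60),(0,40,60),(0,60,60),(0,0,100),(0,0,-19)]:print(o,proj(z,T+R@np.array(o)))
delta([546,-196,150])
E
```

```text
(0, 0, 0) [311.67980937 311.30669436]
(0, 0, 60) [311.95963967 264.632129  ]
(0, 40, 60) [311.99041962 326.10877396]
(0, 60, 60) [312.00469399 354.61889167]
(0, 0, 100) [312.07511476 245.37134933]
(0, 0, -19) [311.54239993 334.22603608]
t 0.15 eef [ 240.23 -603.48  230.6 ] rot [ 3.1416e+00  1.5000e-03 -1.1920e+00] F [-0.3  0.6  0.7] w 85.37
 slide [-265.39 -434.78   80.97] turn [0.   0.08 0.  ]
```

{"name": "play_rows", "arguments": {"targets": [{"slide":[-26.5,-43.5,0],"turn":[0,0,0],"hand":85},{"slide":[-26.5,-43.5,0],"turn":[0,0,0],"hand":85},{"slide":[-26.5,-43.5,0],"turn":[0,0,0],"hand":85},{"slide":[-26.5,-43.5,0],"turn":[0,0,0],"hand":85},{"slide":[-26.5,-43.5,0],"turn":[0,0,0],"hand":85}]}}

```text
clock: 0.78
eef_pos: [394.3, -398.9, 231.2]
tool_rot: [-3.142, 0.0, -1.192]
force: [0.4, -0.6, -0.2]
width: 85.0
```

{"name": "play_rows", "arguments": {"targets": [{"slide":[-26.5,-43.5,0],"turn":[0,0,0],"hand":85},{"slide":[-26.5,-43.5,0],"turn":[0,0,0],"hand":85},{"slide":[-26.5,-43.5,0],"turn":[0,0,0],"hand":85},{"slide":[-26.5,-43.5,30],"turn":[0,0,0],"hand":85},{"slide":[-26.5,-43.5,30],"turn":[0,0,0],"hand":85}]}}

```text
clock: 1.4
eef_pos: [547.7, -195.7, 170.9]
tool_rot: [-3.141, -0.001, -1.192]
force: [0.2, -0.9, -0.7]
width: 84.9
```

{"name": "play_rows", "arguments": {"targets": [{"slide":[0,0,40],"turn":[0,0,0],"hand":85},{"slide":[0,0,20],"turn":[0,0,0],"hand":85},{"slide":[0,0,0],"turn":[0,0,0],"hand":85}]}}

```text
clock: 1.78
eef_pos: [545.2, -196.3, 109.6]
tool_rot: [3.138, 0.003, -1.192]
force: [-0.3, -0.4, 0.2]
width: 85.0
```

```bash
python3 - <<'E'
from h import *
delta([546,-196,110])
z=snap("wrist","w1")
crop(z,220,150,200,150,4,"pics/w1c.png")
E
```

```text
t 1.775 eef [ 545.21 -196.27  109.6 ] rot [ 3.1384e+00  2.6000e-03 -1.1918e+00] F [-0.3 -0.4  0.2] w 85.02
 slide [ 0.04 -0.83 -0.4 ] turn [0.18 0.15 0.  ]
```

View pics/w1.png

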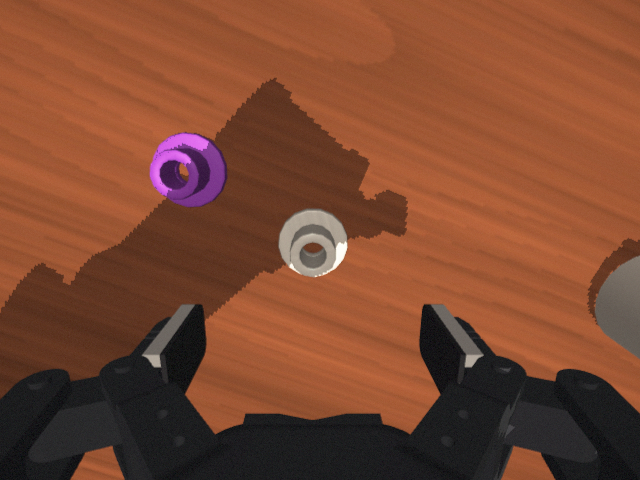

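View pics/w1c.png

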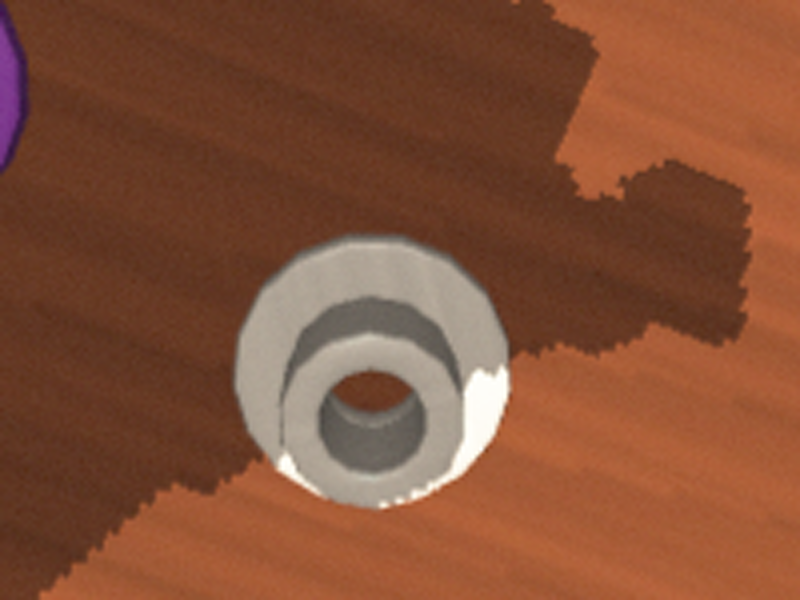

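The steel collar is at (313,243) in the wrist image and its hub top centre is at about (312.6,254.9). The purple one is well clear of the fingers.

```bash
python3 - <<'E'
from h import *
z=load("w1")
p=px(z,220+372.5/4-.5,150+421.5/4-.5,34);print(p)
p2=px(z,220+372.5/4-.5,150+372/4-.5,8);print("flange",p2)
delta([p[0],p[1],10])
E
```

```text
[ 546.03926399 -196.19833351   34.        ]
flange [ 546.53827269 -195.96892552    8.        ]
t 1.825 eef [ 546.22 -196.79  110.91] rot [ 3.1405e+00  8.0000e-04 -1.1921e+00] F [-0.4  0.2  0.9] w 85.09
 slide [ -0.53  -0.15 100.91] turn [0.06 0.05 0.  ]
```

{"name": "play_rows", "arguments": {"targets": [{"slide":[-0.4,0,40],"turn":[0,0,0],"hand":85},{"slide":[0,0,35],"turn":[0,0,0],"hand":85},{"slide":[0,0,18],"turn":[0,0,0],"hand":85},{"slide":[0,0,6],"turn":[0,0,0],"hand":85},{"slide":[0,0,0],"turn":[0,0,0],"hand":85}]}}

```text
clock: 2.45
eef_pos: [547.1, -196.8, 13.1]
tool_rot: [-3.141, -0.001, -1.192]
force: [1.3, -0.3, 0.2]
width: 84.8
```

```bash
python3 - <<'E'
from h import *
delta([546.1,-196.1,11])
E
```

```text
t 2.45 eef [ 547.07 -196.79   13.08] rot [-3.1406e+00 -8.0000e-04 -1.1922e+00] F [ 1.3 -0.3  0.2] w 84.84
 slide [-1.    0.65  2.08] turn [-0.06 -0.05  0.  ]
```

{"name": "play_rows", "arguments": {"targets": [{"slide":[0,0.3,1],"turn":[0,0,0],"hand":25},{"slide":[0,0,0],"turn":[0,0,0],"hand":25},{"slide":[0,0,0],"turn":[0,0,0],"hand":25},{"slide":[0,0,0],"turn":[0,0,0],"hand":25},{"slide":[0,0,0],"turn":[0,0,0],"hand":25}]}}

```text
clock: 3.08
eef_pos: [546.5, -196.7, 12.1]
tool_rot: [-3.141, -0.0, -1.192]
force: [-1.3, -0.3, 5.4]
width: 28.2
```

{"name": "play_rows", "arguments": {"targets": [{"slide":[0,0,0],"turn":[0,0,0],"hand":25},{"slide":[0,0,0],"turn":[0,0,0],"hand":25},{"slide":[0,0,0],"turn":[0,0,0],"hand":25}]}}

```text
clock: 3.45
eef_pos: [546.5, -196.7, 12.1]
tool_rot: [-3.141, -0.001, -1.192]
force: [-0.5, 0.2, 4.9]
width: 28.4
```

{"name": "play_rows", "arguments": {"targets": [{"slide":[0,0,-10],"turn":[0,0,0],"hand":25},{"slide":[0,0,-30],"turn":[0,0,0],"hand":25},{"slide":[0,0,-50],"turn":[0,0,0],"hand":25},{"slide":[0,0,0],"turn":[0,0,0],"hand":25},{"slide":[0,0,0],"turn":[0,0,0],"hand":25}]}}

```text
clock: 4.08
eef_pos: [545.8, -196.4, 101.4]
tool_rot: [3.141, 0.0, -1.192]
force: [0.2, 0.7, -1.5]
width: 28.6
```

```bash
python3 - <<'E'
from h import *
delta([546.5,-196.7,240])
z=snap("wrist","w2")
crop(z,190,220,240,180,3,"pics/w2c.png")
E
```

```text
t 4.075 eef [ 545.78 -196.41  101.41] rot [ 3.1415e+00  2.0000e-04 -1.1920e+00] F [ 0.2  0.7 -1.5] w 28.65
 slide [   0.5    -0.55 -138.59] turn [0.01 0.01 0.  ]
```

View pics/w2c.png

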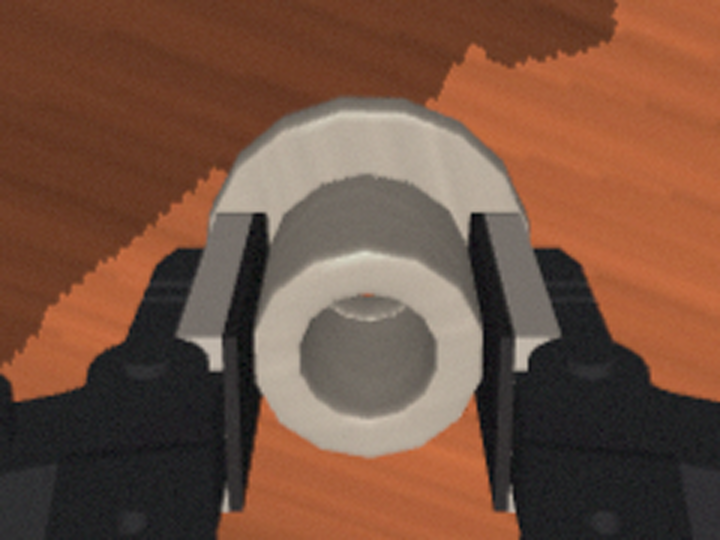

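```bash
python3 - <<'E'
from h import *
from cell import read_state
z=load("w2");s=read_state()
R=Rn.from_euler('xyz',s["tool_rot"]).as_matrix()
p=px(z,190+368.5/3-.5,220+353.5/3-.5,s["eef_pos"][2]+22)
print("hub in tool",R.T@(p-s["eef_pos"]))
delta([544,182,240])
E
```

```text
hub in tool [  0.48829466  -0.48066054 -22.00117689]
t 4.125 eef [ 545.3  -196.27  100.7 ] rot [ 3.1403e+00  1.1000e-03 -1.1920e+00] F [ 0.1  0.2 -1.3] w 28.1
 slide [-352.09 -138.5  -139.09] turn [0.07 0.06 0.  ]
```

{"name": "play_rows", "arguments": {"targets": [{"slide":[0,0,-50],"turn":[0,0,0],"hand":25},{"slide":[-20,-8,-50],"turn":[0,0,0],"hand":25},{"slide":[-40,-16,-39],"turn":[0,0,0],"hand":25},{"slide":[-42,-16.4,0],"turn":[0,0,0],"hand":25},{"slide":[-42,-16.4,0],"turn":[0,0,0],"hand":25}]}}

```text
clock: 4.75
eef_pos: [545.0, -40.4, 239.5]
tool_rot: [3.14, 0.001, -1.192]
force: [1.0, 0.7, -1.4]
width: 28.2
```

{"name": "play_rows", "arguments": {"targets": [{"slide":[-42,-16.4,0],"turn":[0,0,0],"hand":25},{"slide":[-42,-16.4,0],"turn":[0,0,0],"hand":25},{"slide":[-42,-16.4,0],"turn":[0,0,0],"hand":25},{"slide":[-42,-16.4,0],"turn":[0,0,0],"hand":25},{"slide":[-40,-16.4,0],"turn":[0,0,0],"hand":25}]}}

```text
clock: 5.38
eef_pos: [543.9, 183.1, 238.6]
tool_rot: [3.138, 0.0, -1.192]
force: [1.6, 0.8, -1.4]
width: 27.9
```

{"name": "play_rows", "arguments": {"targets": [{"slide":[0,0,0],"turn":[0,0,0],"hand":25},{"slide":[0,0,0],"turn":[0,0,0],"hand":25},{"slide":[0,0,0],"turn":[0,0,0],"hand":25}]}}

```text
clock: 5.75
eef_pos: [544.9, 179.9, 239.7]
tool_rot: [3.14, -0.001, -1.194]
force: [-0.3, -0.4, -1.8]
width: 28.4
```

```bash
python3 - <<'E'
from h import *
delta([544,182,240])
z=snap("wrist","w3")
delta([544,182,240])
crop(z,200,110,240,180,3,"pics/w3c.png")
E
```

```text
t 5.75 eef [544.89 179.87 239.73] rot [ 3.1400e+00 -9.0000e-04 -1.1945e+00] F [-0.3 -0.4 -1.8] w 28.42
 slide [-2.31  0.04 -0.27] turn [ 0.09 -0.05 -0.  ]
t 5.8 eef [545.02 180.01 239.95] rot [ 3.1406e+00 -8.0000e-04 -1.1945e+00] F [-0.5 -0.3 -1.1] w 28.33
 slide [-2.23  0.22 -0.05] turn [ 0.06 -0.04 -0.  ]
```

View pics/w3c.png

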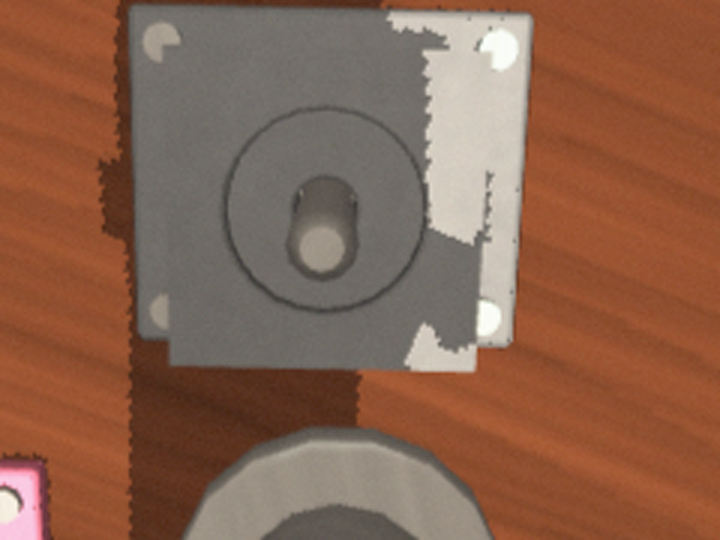

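View pics/w3.png

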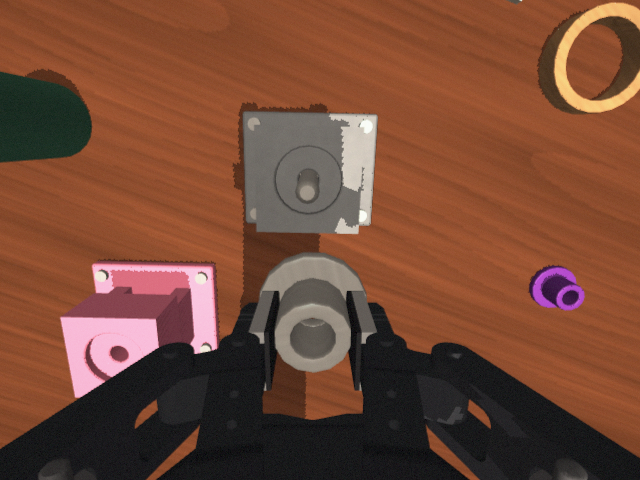

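The rod's top face is at crop (323,249), and the pocket rim centre is at crop (325,208.5). The held collar is at the bottom of the frame.

```bash
python3 - <<'E'
from h import *
z=load("w3")
r=px(z,200+323.5/3-.5,110+249.5/3-.5,164);k=px(z,200+325.5/3-.5,110+209/3-.5,104)
print("rodtop",r,"pocket",k)
from cell import read_state
s=read_state();R=Rn.from_euler('xyz',s["tool_rot"]).as_matrix()
# hub in this image: crop full px
zz=px(z,313,338.5,s["eef_pos"][2]+22);print("hub tool",R.T@(zz-s["eef_pos"]))
Rl=Rn.from_euler('xyz',[np.pi,0,-1.192]).as_matrix()
off=Rl@np.array([.5,-.5,0]);print(off)
for q in(r,k): delta([q[0]-off[0],q[1]-off[1],200])
E
```

```text
rodtop [580.90654066 196.9464272  164.        ] pocket [582.21271506 197.66059875 104.        ]
hub tool [  0.50664826  -0.03066338 -21.99966578]
[ 6.49456411e-01 -2.79654019e-01 -6.12323400e-17]
t 5.8 eef [545.02 180.01 239.95] rot [ 3.1406e+00 -8.0000e-04 -1.1945e+00] F [-0.5 -0.3 -1.1] w 28.33
 slide [ -3.09 -39.14  39.91] turn [ 0.06 -0.04 -0.  ]
t 5.8 eef [545.02 180.01 239.95] rot [ 3.1406e+00 -8.0000e-04 -1.1945e+00] F [-0.5 -0.3 -1.1] w 28.33
 slide [ -3.28 -40.61  39.91] turn [ 0.06 -0.04 -0.  ]
```

{"name": "play_rows", "arguments": {"targets": [{"slide":[-3,-39.5,0],"turn":[0,0,0],"hand":25},{"slide":[0,0,30],"turn":[0,0,0],"hand":25},{"slide":[0,0,24],"turn":[0,0,0],"hand":25},{"slide":[0,0,0],"turn":[0,0,0],"hand":25},{"slide":[0,0,0],"turn":[0,0,0],"hand":25}]}}

```text
clock: 6.42
eef_pos: [581.3, 198.7, 187.3]
tool_rot: [-3.14, -0.0, -1.193]
force: [0.6, -0.9, -0.6]
width: 28.2
```

```bash
python3 - <<'E'
from h import *
delta([580.3,197.2,180])
z=snap("wrist","w4");crop(z,190,220,240,180,3,"pics/w4c.png")
y=snap("side","s4");crop(y,230,200,120,120,5,"pics/s4c.png")
x=snap("scene","x4");crop(x,370,160,120,120,5,"pics/x4c.png")
delta([580.3,197.2,180])
E
```

```text
t 6.425 eef [581.29 198.73 187.26] rot [-3.1402e+00 -2.0000e-04 -1.1930e+00] F [ 0.6 -0.9 -0.6] w 28.21
 slide [1.05 1.49 7.26] turn [-0.08 -0.01  0.  ]
t 6.575 eef [581.35 199.25 187.67] rot [-3.1392e+00 -1.0000e-04 -1.1924e+00] F [ 0.   0.9 -1.7] w 28.37
 slide [1.52 1.75 7.66] turn [-0.14 -0.    0.  ]
```

View pics/w4c.png

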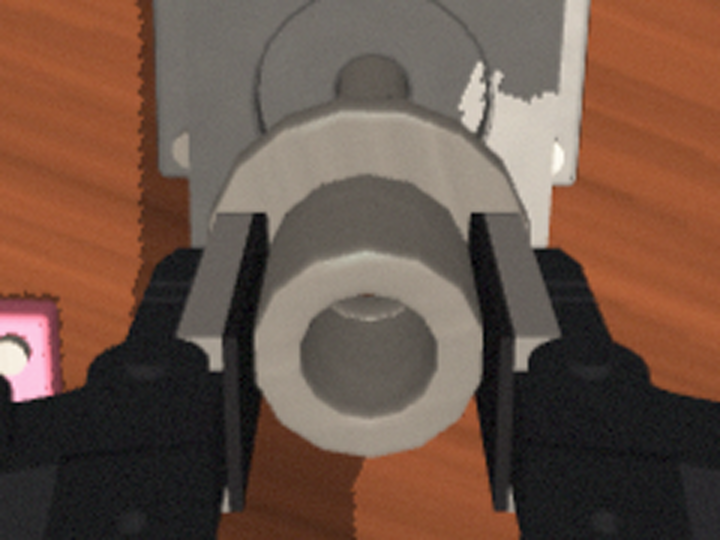

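View pics/s4c.png

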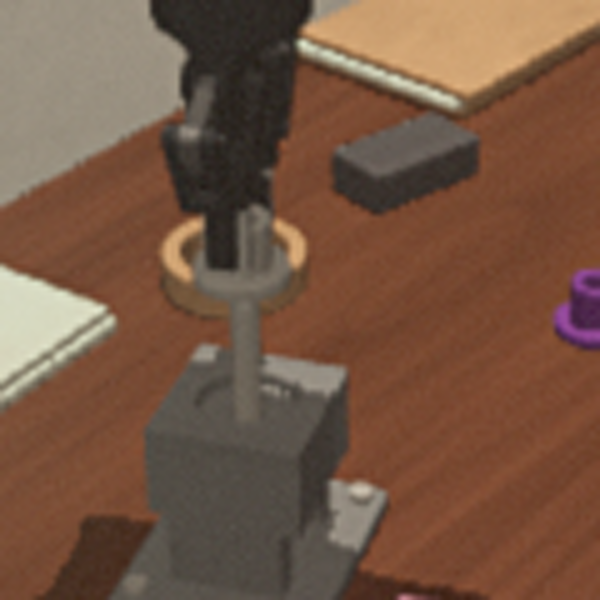

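View pics/x4c.png

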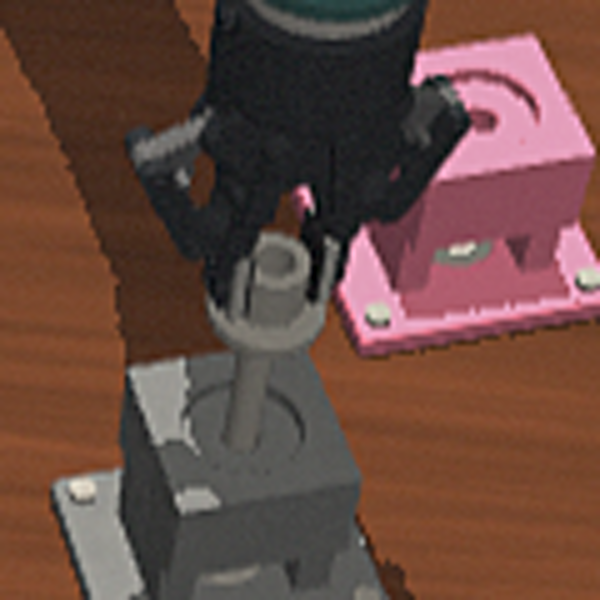

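{"name": "play_rows", "arguments": {"targets": [{"slide":[1.2,1.4,0],"turn":[0,0,0],"hand":25},{"slide":[0,0,5],"turn":[0,0,0],"hand":25},{"slide":[0,0,0],"turn":[0,0,0],"hand":25}]}}

```text
clock: 6.95
eef_pos: [579.3, 197.4, 180.9]
tool_rot: [3.141, 0.0, -1.192]
force: [-0.7, 0.5, -1.3]
width: 28.1
```

```bash
python3 - <<'E'
from h import *
delta([580.3,197.2,176])
z=snap("wrist","w5");crop(z,190,220,240,180,3,"pics/w5c.png")
y=snap("side","s5");crop(y,250,230,50,60,10,"pics/s5c.png")
x=snap("scene","x5");crop(x,400,200,45,60,10,"pics/x5c.png")
delta([580.3,197.2,176])
im=np.hstack([cv2.imread("pics/s5c.png"),cv2.resize(cv2.imread("pics/x5c.png"),(300,600)) if 0 else cv2.imread("pics/x5c.png")[:,100:400]])
cv2.imwrite("pics/sx5.png",im)
E
```

```text
t 6.95 eef [579.28 197.42 180.85] rot [ 3.1406  0.     -1.192 ] F [-0.7  0.5 -1.3] w 28.13
 slide [ 0.58 -0.88  4.85] turn [0.06 0.   0.  ]
t 7.1 eef [579.65 197.58 181.23] rot [ 3.1415  0.     -1.192 ] F [ 0.4  0.4 -1.4] w 27.83
 slide [ 0.59 -0.47  5.23] turn [0.01 0.   0.  ]
```

View pics/sx5.png

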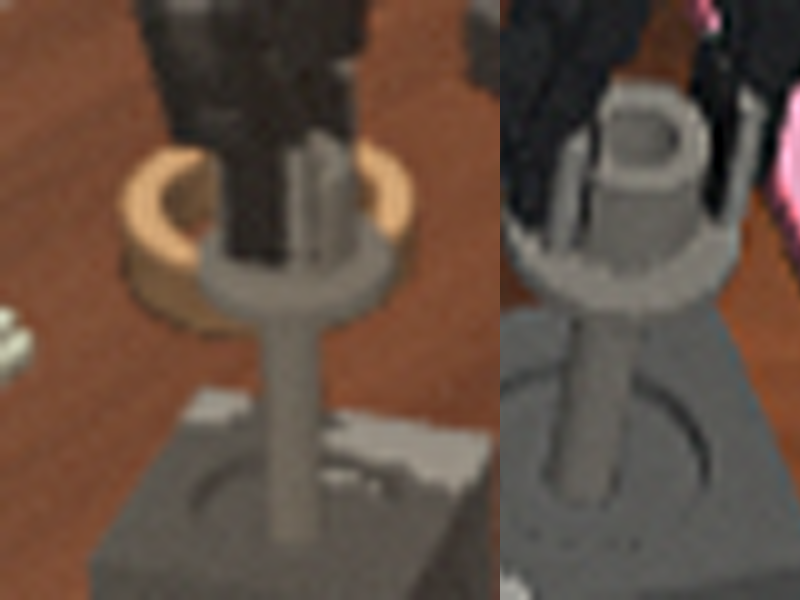

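View pics/w5c.png

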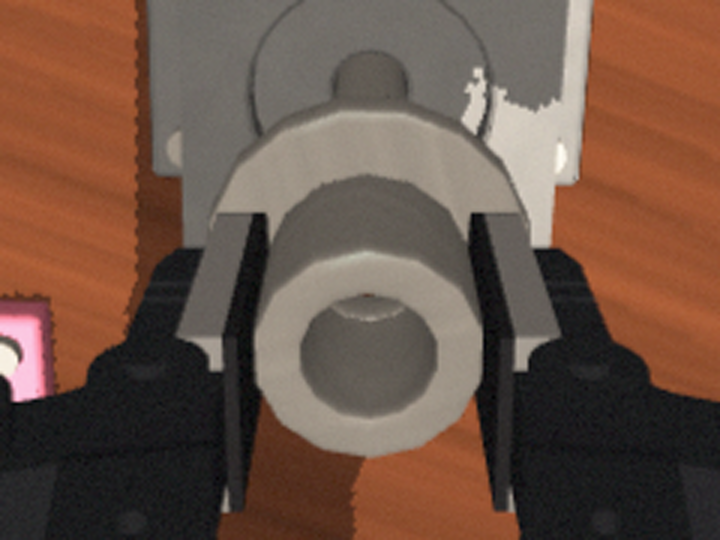

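{"name": "play_rows", "arguments": {"targets": [{"slide":[0.5,-0.5,0],"turn":[0,0,0],"hand":25},{"slide":[0,0,3],"turn":[0,0,0],"hand":25},{"slide":[0,0,3],"turn":[0,0,0],"hand":25},{"slide":[0,0,2],"turn":[0,0,0],"hand":25},{"slide":[0,0,2],"turn":[0,0,0],"hand":25}]}}

```text
clock: 7.72
eef_pos: [580.3, 197.3, 171.1]
tool_rot: [3.142, -0.0, -1.192]
force: [-1.0, 0.1, -2.1]
width: 28.5
```

{"name": "play_rows", "arguments": {"targets": [{"slide":[0,0,2],"turn":[0,0,0],"hand":25},{"slide":[0,0,2],"turn":[0,0,0],"hand":25}]}}

```text
clock: 7.98
eef_pos: [580.4, 197.3, 167.3]
tool_rot: [-3.141, 0.0, -1.192]
force: [-1.4, -0.2, -0.6]
width: 28.0
```

{"name": "play_rows", "arguments": {"targets": [{"slide":[0,0,4],"turn":[0,0,0],"hand":25},{"slide":[0,0,4],"turn":[0,0,0],"hand":25},{"slide":[0,0,4],"turn":[0,0,0],"hand":25}]}}

```text
clock: 8.35
eef_pos: [580.3, 197.2, 155.0]
tool_rot: [3.141, -0.0, -1.192]
force: [-0.7, -0.2, -0.5]
width: 28.4
```

```bash
python3 - <<'E'
from h import *
delta([580.3,197.2,176])
z=snap("wrist","w6");crop(z,190,220,240,180,3,"pics/w6c.png")
E
```

```text
t 8.35 eef [580.29 197.24 155.  ] rot [ 3.1415 -0.     -1.1921] F [-0.7 -0.2 -0.5] w 28.38
 slide [ 4.0e-02  1.0e-02 -2.1e+01] turn [ 0.01 -0.   -0.  ]
```

View pics/w6c.png

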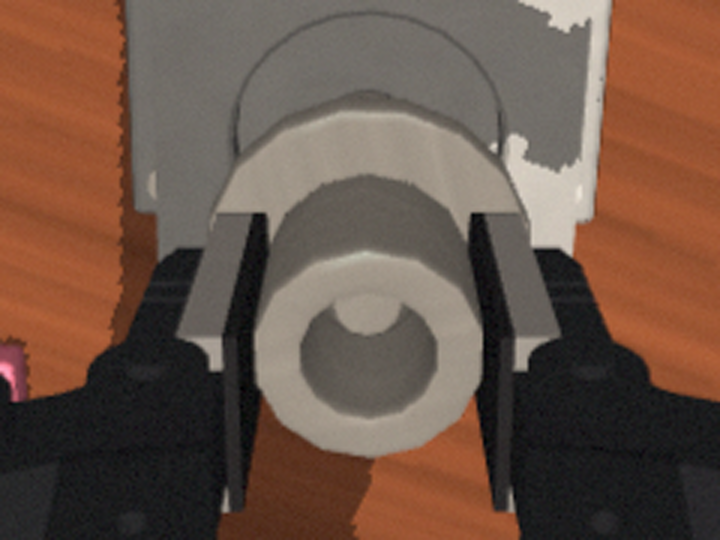

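{"name": "play_rows", "arguments": {"targets": [{"slide":[0,0,8],"turn":[0,0,0],"hand":25},{"slide":[0,0,8],"turn":[0,0,0],"hand":25},{"slide":[0,0,8],"turn":[0,0,0],"hand":25},{"slide":[0,0,8],"turn":[0,0,0],"hand":25},{"slide":[0,0,2],"turn":[0,0,0],"hand":25}]}}

```text
clock: 9.02
eef_pos: [580.1, 197.2, 120.6]
tool_rot: [3.141, -0.0, -1.192]
force: [0.2, -1.0, -0.7]
width: 28.6
```

```bash
python3 - <<'E'
from h import *
delta([580.3,197.2,108])
z=snap("wrist","w7");crop(z,190,220,240,180,3,"pics/w7c.png")
y=snap("side","s7");crop(y,250,250,60,60,10,"pics/s7c.png")
x=snap("scene","x7");crop(x,390,220,60,60,10,"pics/x7c.png")
E
```

```text
t 9.025 eef [580.14 197.19 120.57] rot [ 3.1408 -0.     -1.192 ] F [ 0.2 -1.  -0.7] w 28.58
 slide [ 0.05 -0.16 12.57] turn [ 0.04 -0.   -0.  ]
```

View pics/w7c.png

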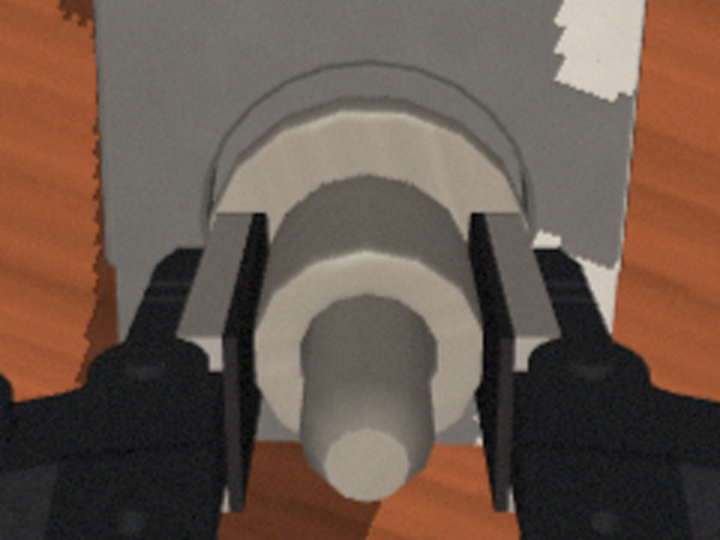

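View pics/s7c.png

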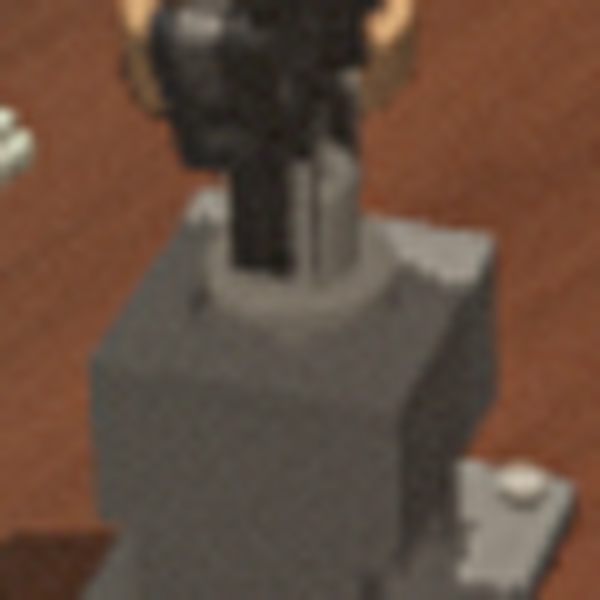

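View pics/x7c.png

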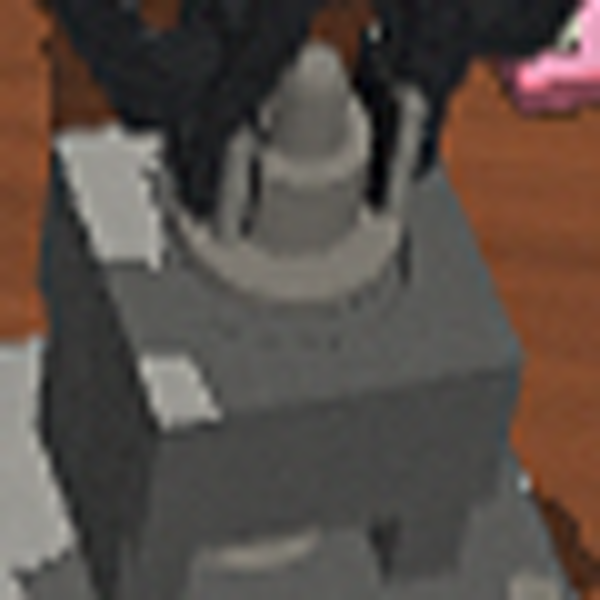

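```bash
python3 - <<'E'
from h import *
z=load("w7")
crop(z,250,230,130,70,6,"pics/w7d.png")
R=Rn.from_euler('xyz',[np.pi,0,-1.192]).as_matrix()
T=np.array([580.14,197.19,120.57])
f=lambda u,v,h:(R.T@(px(z,190+(u+.5)/3-.5,220+(v+.5)/3-.5,h)-T))[:2]
print("pocket far edge",f(368,63,104),"->cy",f(368,63,104)[1]+25.5)
for zb in(108,108.6,109.2):
  print("flange top edge cy",f(368,109,zb+8)[1]+24.5,"bottom",f(368,97,zb)[1]+24.5, "rod",f(368,465,164),"hub",f(369,353,zb+34))
E
```

```text
pocket far edge [  0.20651377 -26.72878216] ->cy -1.2287821582698086
flange top edge cy 1.110853275445237 bottom 1.8573582535077655 rod [ 0.15924205 -0.04030113] hub [ 0.29806787 -0.20905804]
flange top edge cy 0.9153552737806443 bottom 1.6690902275307522 rod [ 0.15924205 -0.04030113] hub [ 0.29710314 -0.56232979]
flange top edge cy 0.7198572721160446 bottom 1.4808222015538384 rod [ 0.15924205 -0.04030113] hub [ 0.29613841 -0.91560154]
```

View pics/w7d.png

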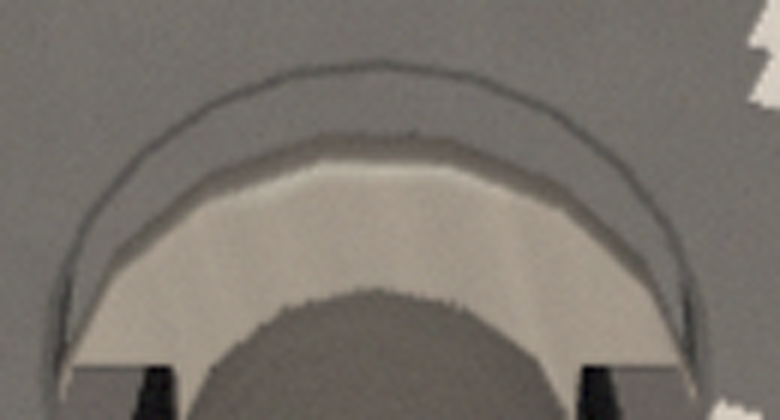

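```bash
python3 - <<'E'
from h import *
for n in("w7","w2"):
  z=load(n)
  def plane(pts,name):
    X=np.array([px(z,u,v) for u,v in pts]);R=Rn.from_euler('xyz',[np.pi,0,-1.192]).as_matrix()
    A=np.c_[X[:,:2]-X[:,:2].mean(0),np.ones(len(X))];c,_,_,_=np.linalg.lstsq(A,X[:,2],rcond=None)
    g=R.T@np.array([c[0],c[1],0]);print(n,name,"z",c[2],"slope toolx,y",g[:2],"res",np.std(A@c-X[:,2]),len(X))
  fl=[(u,v) for u in range(268,360) for v in range(258,290) if ((u-312.5)/47)**2+((v-299)/42)**2<.9 and not((u-312.5)**2/37**2+(v-300)**2/27**2<1)]
  plane(fl,"flange top")
  plane([(u,v) for u in range(285,340) for v in range(362,371) if (u-312.5)**2+(v-337)**2<36**2 and n=="w2" or (abs(u-312)>23 and abs(u-312)<32 and v>345 and 0)] or [(280,337)],"hub ring") if n=="w2" else plane([(u,v) for u in range(235,395) for v in range(222,236)],"block top")
E
```

```text
w7 flange top z 116.27287365893325 slope toolx,y [-2.55996034e-04 -1.43994284e+00] res 6.564177052929143 1144
w7 block top z 103.98232564647994 slope toolx,y [ 5.40602857e-04 -2.71254872e+00] res 6.164985137428487 2240
w2 flange top z 97.00028481599401 slope toolx,y [ 0.00184058 -1.29707604] res 6.216970731077509 1144
w2 hub ring z 121.04776831061895 slope toolx,y [-0.01353042 -1.38298843] res 1.5374459706215942 374
```

```bash
python3 - <<'E'
from h import *
def plane(z,pts,name):
    P=np.array(pts);D=z["d"][P[:,1],P[:,0]];Ki=np.linalg.inv(z["K"])
    r=(Ki@np.c_[P,np.ones(len(P))].T).T
    c,_,_,_=np.linalg.lstsq(r,1/D,rcond=None)   # n.X=1 cam
    res=np.std(r@c-1/D)*np.mean(D)**2
    n=z["R"].T@(-c/np.linalg.norm(c));n*=np.sign(n[2])
    R=Rn.from_euler('xyz',[np.pi,0,-1.192]).as_matrix();m=R.T@n
    print(name,"tilt n in tool",np.round(m,4),"res",res)
z=load("w7")
ring=lambda ro,ri:[(u,v) for u in range(268,360) for v in range(258,290) if ((u-312.5)/47)**2+((v-299)/42)**2<ro and ((u-312.5)**2/37**2+(v-300)**2/27**2>ri)]
plane(z,ring(.9,1),"flange w7");plane(z,[(u,v) for u in range(235,395) for v in range(222,236)]+[(u,v) for u in range(230,255) for v in range(240,290)],"block")
z=load("w2");plane(z,ring(.9,1),"flange w2")
hub=[(u,v) for u in range(275,350) for v in range(300,375) if (26.5<np.hypot(u-312.4,(v-337.3)*38/34.) <34)]
plane(z,hub,"hub w2")
z=load("w1")
fl=[(u,v) for u in range(278,348) for v in range(205,280) if np.hypot(u-312.6,v-242.5)<31 and np.hypot(u-312.6,v-252)>26 and v<240]
plane(z,fl,"flange w1 table");
E
```

```text
flange w7 tilt n in tool [nan nan nan] res nan
block tilt n in tool [nan nan nan] res nan
flange w2 tilt n in tool [nan nan nan] res nan
hub w2 tilt n in tool [nan nan nan] res nan
flange w1 table tilt n in tool [nan nan nan] res nan<stdin>:5: RuntimeWarning: divide by zero encountered in divide
<stdin>:6: RuntimeWarning: divide by zero encountered in divide
```

```bash
cat >> h.py <<'E'
def plane(z,pts,name):
    P=np.array(pts);D=z["d"][P[:,1],P[:,0]];k=D>50;P=P[k];D=D[k];Ki=np.linalg.inv(z["K"])
    r=(Ki@np.c_[P,np.ones(len(P))].T).T
    for _ in range(3):
        c,_,_,_=np.linalg.lstsq(r,1/D,rcond=None)
        e=(r@c-1/D)*np.mean(D)**2;k=abs(e)<2.5*np.std(e);r=r[k];D=D[k]
    n=z["R"].T@(-c/np.linalg.norm(c));n*=np.sign(n[2])
    R=Rn.from_euler('xyz',[np.pi,0,-1.192]).as_matrix();m=R.T@n
    X=(z["R"].T@((r*D[:,None]).T-z["t"][:,None])).T
    print(name,"n in tool",np.round(m,4),"res",np.std(e),"meanz",X.mean(0)[2],len(D))
E
python3 - <<'E'
from h import *
z=load("w7")
ring=lambda ro,ri:[(u,v) for u in range(268,360) for v in range(258,290) if ((u-312.5)/47)**2+((v-299)/42)**2<ro and ((u-312.5)**2/37**2+(v-300)**2/27**2>ri)]
plane(z,ring(.9,1),"flange w7");plane(z,[(u,v) for u in range(235,395) for v in range(222,236)]+[(u,v) for u in range(230,255) for v in range(240,290)],"block")
z=load("w2");plane(z,ring(.9,1),"flange w2")
hub=[(u,v) for u in range(275,350) for v in range(300,375) if (26.5<np.hypot(u-312.4,(v-337.3)*38/34.) <34)]
plane(z,hub,"hub w2")
z=load("w1")
fl=[(u,v) for u in range(278,348) for v in range(205,280) if np.hypot(u-312.6,v-242.5)<31 and np.hypot(u-312.6,v-252)>26 and v<240]
plane(z,fl,"flange w1 table");
E
```

```text
flange w7 n in tool [-0.001 -0.007 -1.   ] res 0.5991608845897841 meanz 115.62430795445218 1124
block n in tool [-1.4e-03 -5.0e-04 -1.0e+00] res 0.5897427067664766 meanz 103.27207339410373 3402
flange w2 n in tool [-0.0031 -0.0018 -1.    ] res 0.6157690439925049 meanz 96.48581287890325 1125
hub w2 n in tool [ 0.0023  0.0015 -1.    ] res 0.5999762953436607 meanz 122.44980397201563 1249
flange w1 table n in tool [ 0.0023 -0.0162 -0.9999] res 0.6675867205838247 meanz 7.285367841285785 816
```

{"name": "play_rows", "arguments": {"targets": [{"slide":[0,0,2],"turn":[0,0,0],"hand":25},{"slide":[0,0,2],"turn":[0,0,0],"hand":25},{"slide":[0,0,1.5],"turn":[0,0,0],"hand":25},{"slide":[0,0,1],"turn":[0,0,0],"hand":25},{"slide":[0,0,0],"turn":[0,0,0],"hand":25}]}}

```text
clock: 9.8
eef_pos: [580.5, 197.2, 114.8]
tool_rot: [-3.141, -0.0, -1.192]
force: [0.4, 0.3, -1.6]
width: 28.3
```

{"name": "play_rows", "arguments": {"targets": [{"slide":[0,0,1.5],"turn":[0,0,0],"hand":25},{"slide":[0,0,1.5],"turn":[0,0,0],"hand":25},{"slide":[0,0,1.5],"turn":[0,0,0],"hand":25},{"slide":[0,0,0],"turn":[0,0,0],"hand":25}]}}

```text
clock: 10.3
eef_pos: [580.4, 197.3, 110.2]
tool_rot: [-3.141, -0.0, -1.192]
force: [0.7, 0.0, -0.6]
width: 28.1
```

{"name": "play_rows", "arguments": {"targets": [{"slide":[0,0,1],"turn":[0,0,0],"hand":25},{"slide":[0,0,0.5],"turn":[0,0,0],"hand":25},{"slide":[0,0,0],"turn":[0,0,0],"hand":25}]}}

```text
clock: 10.68
eef_pos: [580.5, 197.3, 108.9]
tool_rot: [-3.141, -0.0, -1.192]
force: [1.6, 0.9, 0.4]
width: 28.2
```

Almost home and no contact load so far. I'll ease down a little more, then release.

{"name": "play_rows", "arguments": {"targets": [{"slide":[0,0,0.5],"turn":[0,0,0],"hand":25},{"slide":[0,0,0.5],"turn":[0,0,0],"hand":25},{"slide":[0,0,0],"turn":[0,0,0],"hand":25}]}}

```text
clock: 11.05
eef_pos: [580.6, 197.3, 108.2]
tool_rot: [-3.141, -0.0, -1.192]
force: [0.3, 0.2, 3.1]
width: 27.8
```

{"name": "play_rows", "arguments": {"targets": [{"slide":[0,0,0],"turn":[0,0,0],"hand":45},{"slide":[0,0,0],"turn":[0,0,0],"hand":55},{"slide":[0,0,0],"turn":[0,0,0],"hand":55},{"slide":[0,0,0],"turn":[0,0,0],"hand":55}]}}

```text
clock: 11.55
eef_pos: [580.2, 197.2, 107.7]
tool_rot: [3.141, 0.0, -1.192]
force: [-0.8, -0.3, 0.3]
width: 55.0
```

```bash
python3 - <<'E'
from h import *
delta([580.5,197.2,155])
z=snap("wrist","w8")
x=snap("scene","x8");crop(x,390,220,60,60,8,"pics/x8c.png")
delta([580.5,197.2,155])
E
```

```text
t 11.55 eef [580.2  197.23 107.72] rot [ 3.1413  0.     -1.192 ] F [-0.8 -0.3  0.3] w 54.99
 slide [  0.14  -0.25 -47.28] turn [0.02 0.   0.  ]
t 11.65 eef [580.28 197.26 107.78] rot [ 3.1415 -0.     -1.192 ] F [-0.5  0.6  0.4] w 54.96
 slide [  0.13  -0.17 -47.22] turn [ 0.01 -0.   -0.  ]
```

View pics/w8.png

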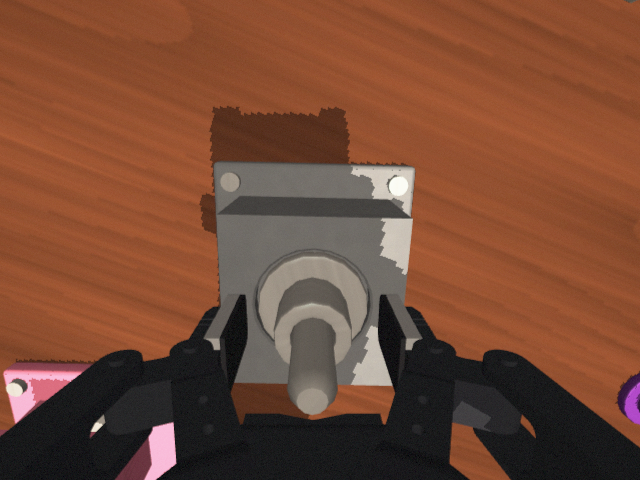

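View pics/x8c.png

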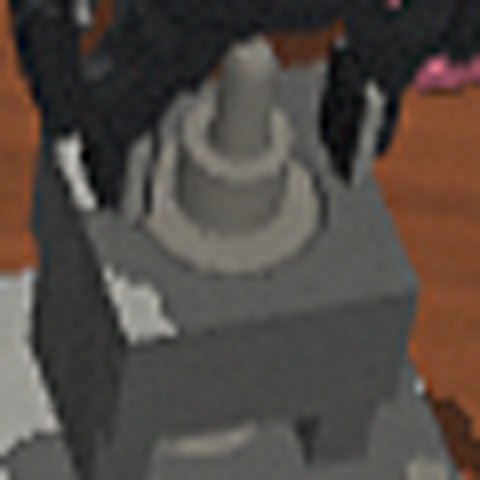

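The collar sits in the pocket with the fingers clear on both sides, and the hub is at (313,335) in the wrist view. I'll check from depth whether the flange is flush.

```bash
python3 - <<'E'
from h import *
z=load("w8")
plane(z,[(u,v) for u in range(275,350) for v in range(255,300) if np.hypot((u-313)/50,(v-303)/48)<.93 and np.hypot(u-313,v-313)>40],"flange")
plane(z,[(u,v) for u in range(225,400) for v in range(222,244)],"block")
crop(z,240,235,150,110,5,"pics/w8c.png")
E
```

```text
flange n in tool [-0.0017  0.0013 -1.    ] res 0.5732735372739399 meanz 103.24282635147497 1187
block n in tool [-6.0e-04  3.7e-03 -1.0e+00] res 0.600872716166973 meanz 103.25520000069656 3760
```

View pics/w8c.png

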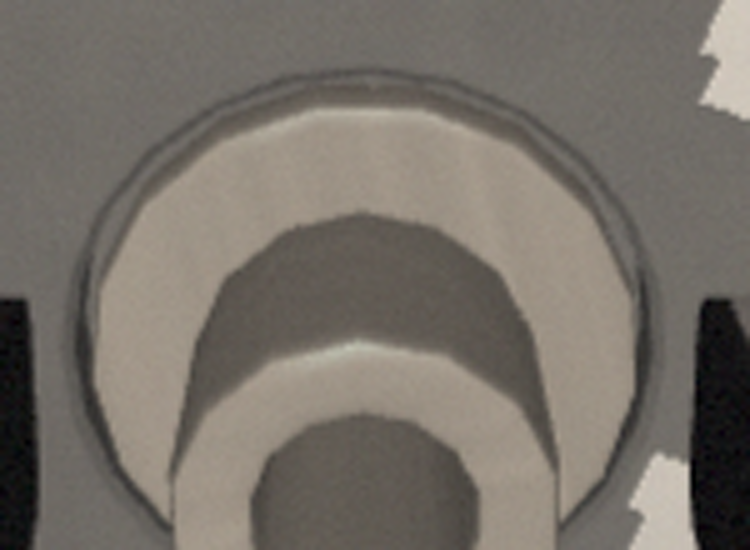

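The flange is level with the block to within 0.1 mm, so the collar is seated and released. Now I'll raise the hand to grip the rod above the hub, with TCP z about 135.

{"name": "play_rows", "arguments": {"targets": [{"slide":[0,0,-10],"turn":[0,0,0],"hand":55},{"slide":[0,0,-12],"turn":[0,0,0],"hand":55},{"slide":[0,0,-6],"turn":[0,0,0],"hand":55},{"slide":[0,0,0],"turn":[0,0,0],"hand":55},{"slide":[0,0,0],"turn":[0,0,0],"hand":55}]}}

```text
clock: 12.28
eef_pos: [580.1, 197.2, 135.7]
tool_rot: [3.141, 0.0, -1.192]
force: [0.2, 0.1, 0.0]
width: 55.1
```

```bash
python3 - <<'E'
from h import *
delta([580.5,197.2,135])
z=snap("wrist","w9");crop(z,220,220,200,220,3,"pics/w9c.png")
plane(z,[(u,v) for u in range(270,355) for v in range(245,285) if z["d"][v,u]>0],"area")
E
```

```text
t 12.275 eef [580.13 197.21 135.72] rot [ 3.1413  0.     -1.192 ] F [0.2 0.1 0. ] w 55.1
 slide [ 0.15 -0.34  0.72] turn [0.02 0.   0.  ]
area n in tool [-0.0124 -0.8874 -0.4609] res 8.376268605051493 meanz 109.31576272171833 3381
```

View pics/w9c.png

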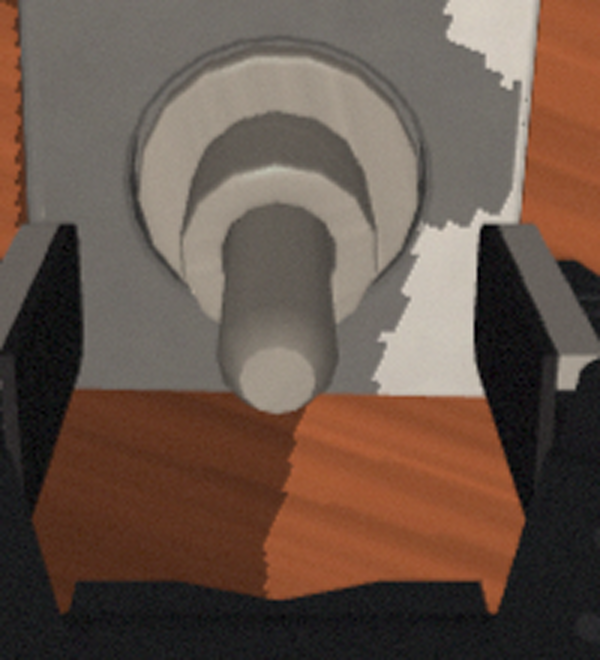

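{"name": "play_rows", "arguments": {"targets": [{"slide":[0,0,0],"turn":[0,0,0],"hand":8},{"slide":[0,0,0],"turn":[0,0,0],"hand":8},{"slide":[0,0,0],"turn":[0,0,0],"hand":8},{"slide":[0,0,0],"turn":[0,0,0],"hand":8},{"slide":[0,0,0],"turn":[0,0,0],"hand":8}]}}

```text
clock: 12.95
eef_pos: [580.3, 197.3, 135.8]
tool_rot: [3.142, 0.0, -1.192]
force: [0.7, -0.4, 0.3]
width: 13.3
```

{"name": "play_rows", "arguments": {"targets": [{"slide":[0,0,0],"turn":[0,0,0],"hand":8},{"slide":[0,0,0],"turn":[0,0,0],"hand":8}]}}

```text
clock: 13.2
eef_pos: [580.3, 197.3, 135.8]
tool_rot: [3.142, 0.0, -1.192]
force: [0.2, 0.3, -1.1]
width: 13.1
```

```bash
python3 - <<'E'
from h import *
delta([580.5,197.2,186])
z=snap("wrist","w10");crop(z,220,220,200,220,3,"pics/w10c.png")
E
```

```text
t 13.2 eef [580.29 197.27 135.8 ] rot [ 3.1415  0.     -1.192 ] F [ 0.2  0.3 -1.1] w 13.14
 slide [  0.14  -0.17 -50.2 ] turn [0. 0. 0.]
```

View pics/w10c.png

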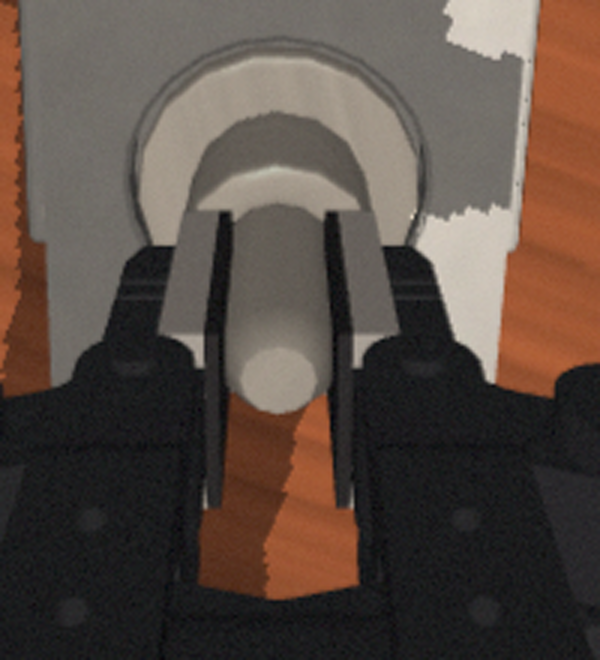

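The rod is held between the pads and the collar is still seated. I'll draw it up 51 mm in small steps.

{"name": "play_rows", "arguments": {"targets": [{"slide":[0,0,-3],"turn":[0,0,0],"hand":8},{"slide":[0,0,-5],"turn":[0,0,0],"hand":8},{"slide":[0,0,-5],"turn":[0,0,0],"hand":8},{"slide":[0,0,-5],"turn":[0,0,0],"hand":8},{"slide":[0,0,-2],"turn":[0,0,0],"hand":8}]}}

```text
clock: 13.88
eef_pos: [580.3, 197.3, 156.3]
tool_rot: [-3.141, -0.0, -1.192]
force: [-0.6, -0.2, -3.7]
width: 13.1
```

```bash
python3 - <<'E'
from h import *
delta([580.3,197.25,186])
z=snap("wrist","w11");crop(z,220,200,200,220,3,"pics/w11c.png")
E
```

```text
t 13.875 eef [580.34 197.27 156.26] rot [-3.1413 -0.     -1.192 ] F [-0.6 -0.2 -3.7] w 13.12
 slide [ 1.000e-02  4.000e-02 -2.974e+01] turn [-0.01 -0.    0.  ]
```

View pics/w11c.png

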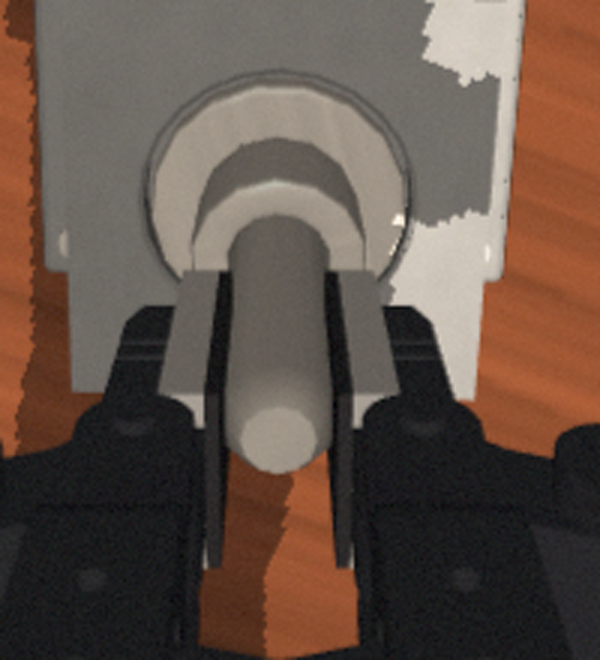

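The rod is rising with the hand and the collar has stayed put. The force is just the rod's weight.

{"name": "play_rows", "arguments": {"targets": [{"slide":[0,0,-5],"turn":[0,0,0],"hand":8},{"slide":[0,0,-6],"turn":[0,0,0],"hand":8},{"slide":[0,0,-6],"turn":[0,0,0],"hand":8},{"slide":[0,0,-6],"turn":[0,0,0],"hand":8},{"slide":[0,0,-5],"turn":[0,0,0],"hand":8}]}}

```text
clock: 14.55
eef_pos: [580.4, 197.3, 184.3]
tool_rot: [-3.141, -0.0, -1.192]
force: [-0.2, -0.2, -2.4]
width: 12.9
```

{"name": "play_rows", "arguments": {"targets": [{"slide":[0,0,-2],"turn":[0,0,0],"hand":8},{"slide":[0,0,0],"turn":[0,0,0],"hand":8},{"slide":[0,0,0],"turn":[0,0,0],"hand":8},{"slide":[0,0,0],"turn":[0,0,0],"hand":8},{"slide":[0,0,0],"turn":[0,0,0],"hand":8}]}}

```text
clock: 15.18
eef_pos: [580.3, 197.3, 185.7]
tool_rot: [3.142, 0.0, -1.192]
force: [-0.6, -0.2, -2.6]
width: 12.6
```

```bash
python3 - <<'E'
from h import *
delta([580.3,197.25,186])
z=snap("wrist","w12");crop(z,220,200,200,220,3,"pics/w12c.png")
x=snap("scene","x12");crop(x,370,160,120,140,4,"pics/x12c.png")
y=snap("side","s12");crop(y,230,190,120,140,4,"pics/s12c.png")
cv2.imwrite("pics/f12.png",np.hstack([cv2.imread("pics/x12c.png")[:,:400],cv2.imread("pics/s12c.png")[:,:400]]))
delta([580.3,197.25,186])
E
```

```text
t 15.175 eef [580.32 197.27 185.71] rot [ 3.1415  0.     -1.1921] F [-0.6 -0.2 -2.6] w 12.6
 slide [ 0.01  0.02 -0.29] turn [0.01 0.   0.  ]
t 15.325 eef [580.31 197.27 185.77] rot [ 3.1415 -0.     -1.192 ] F [-0.7 -0.2 -2. ] w 13.07
 slide [ 0.01  0.01 -0.23] turn [ 0. -0. -0.]
```

View pics/w12c.png

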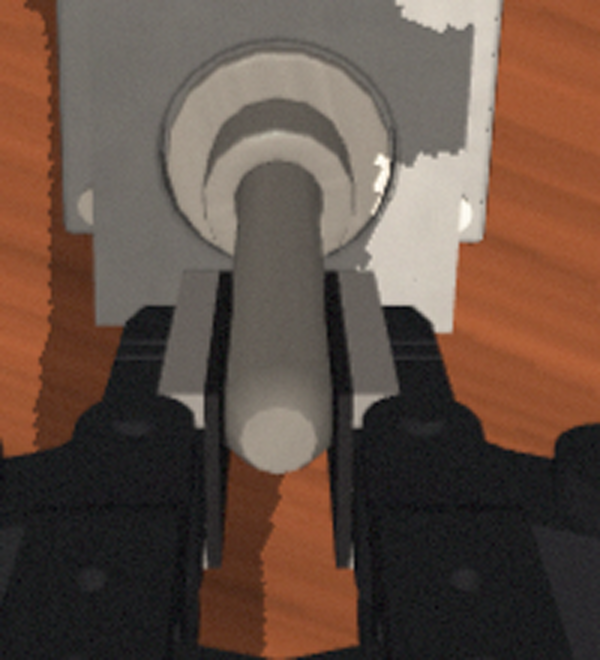

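View pics/f12.png

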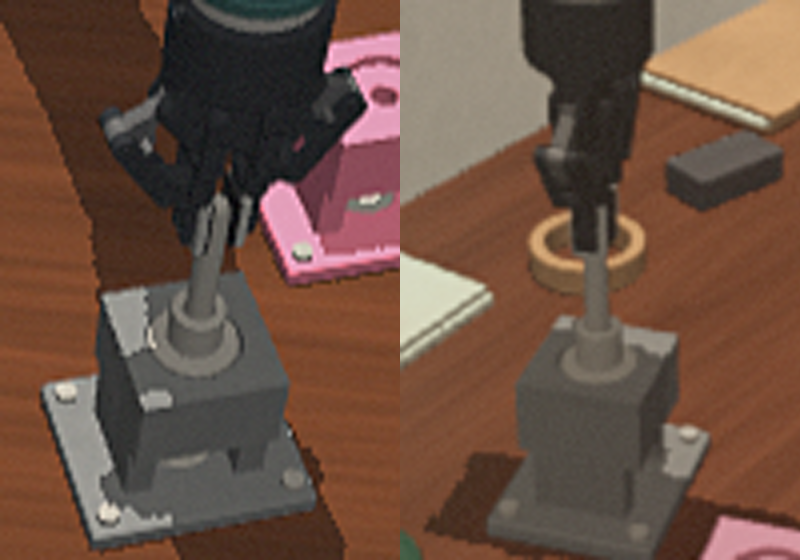

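The rod is up about 50 mm and hasn't slipped: its top face is at crop (279,440), the same as mid-lift. The collar looks seated. I'll check its height by depth, then hand in.

```bash
python3 - <<'E'
from h import *
z=load("w12")
plane(z,[(u,v) for u in range(280,346) for v in range(215,250) if np.hypot((u-313),(v-249.5))<34 and np.hypot(u-313,v-257)>27],"flange")
plane(z,[(u,v) for u in range(255,375) for v in range(200,211)],"block")
plane(z,[(u,v) for u in range(306,321) for v in range(339,354) if np.hypot(u-313,v-346.5)<10],"rodtop")
from cell import *
finish_job()
E
```

```text
flange n in tool [ 0.0014 -0.0247 -0.9997] res 0.6902499084909337 meanz 103.18065607261242 1006
block n in tool [-0.001   0.0089 -1.    ] res 0.6114119675148143 meanz 103.28046762233183 1277
rodtop n in tool [ 0.0178 -0.0169 -0.9997] res 0.5578669363177605 meanz 213.18498858418786 216
the job is handed in; nothing more can be done
```

The steel collar is seated hub up in the pocket over the rod, and the gripper is holding the rod drawn up about 50 mm. I handed the job in at about 15.3 s on the robot clock. No verdict is reported.

**Last checks:**
- **Collar:** its flange reads within 0.1 mm of the block's top face, the same as when I released it. The camera images show it stayed put during the lift.
- **Rod:** its top reads about 213 mm, or about 214 mm once corrected for the roughly 0.7 mm the camera reads low. That puts the lower end about 64 mm above the table.
- **Grip:** the rod hasn't slipped in the fingers, and the arm is still and upright. The fingertips are about 55 mm above the hub.

**Disagreements:**
- **Wrist camera tilt:** the wrist camera seems to have a tilt error of about 0.02 rad. It made the rod top look 1.4 mm off the pocket, but both went together with no side load.
- **Flange tilt:** a last fit over a small patch gave the flange a 0.025 rad tilt. I take that as depth noise, because its height matches the block.
- **Gripper opening:** it reads about 2 mm less than the true diameter on both the collar hub and the rod.

I didn't touch anything else on the table.

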